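# Set the suction line beside the microscope

### The job

Set up the suction for rinsing microscope slides: with the ball valve still nearly closed, turn the selector on the sloping pump control so that its pointer clicks in at the mark with three dots. Then swing the lever of the ball valve next to the round gauge to half open, 45 degrees between closed (lever square to the pipe) and fully open (lever along the pipe, towards the gauge); a tall amber jar stands in its swing, so before that lift the jar away and stand it upright on the bench, well clear of the lever. Let everything go, keep off the microscope, and leave the other valve, the white bottle and the slide box as they are.

Things in the scene. Friction and masses are not known exactly. Their poses are not given: they have to be found in the camera images.
- console: Pump control, fixed: pale case on a stand, its panel 190 mm (up the slope) x 170 mm wide, facing the robot and up, leaning 35 degrees (0.61 rad) from level; the selector is on its middle line. Origin: on the bench under the case's middle; x level, towards the panel's upper edge; z up.
- hood (a point): Middle of the glare hood's free edge. The hood, as wide as the case, stands 90 mm square out of the panel's upper edge, 80 mm up the slope from the selector's axis at its nearest, top about 220 mm above the bench. It blocks a vertical tool at the selector: come in along the selector's tilted axis.
- selector_grip (a point): Grip point of the selector, a black bar knob, on its axis 30 mm above the panel. Bar 46 long, 13 thick, 28 tall; its top is 6 mm above this point, the 48 mm round foot 22 mm below. z: out of the panel along the axis; -x: along the bar to its pointer (pointed end, white line); y: across the bar. Axes turn with the knob. Grip across y, fingers along -z.
- selector (a joint): Selector angle, rad: 0 pointer straight down the slope, growing clockwise seen facing the panel; stops at +-1.15. Marks below it, of black dots with a tick: one dot at -1.047 (right), two at -0.349, three at 0.349, four at 1.047 (left). A sprung detent (about 0.16 N m) pulls the freed knob to the nearest mark; peaks at -0.70, 0, 0.70. Starts at one or two dots.
- manifold: Suction manifold, fixed: base plate 70 x 335 mm, pipe along y 48 mm up, two ball valves 90 mm apart and, at y = +150 mm, a round gauge 60 mm across, 24 mm thick, facing -x, top 170 mm up. Origin: on the bench under the axis of the valve to set (next to the gauge). y: along the pipe to the gauge; -x: the side where closed levers stick out; z up.
- valve_axis (a point): Point on the upright turning axis of the valve to set, at mid-height of its lever's grip (91 mm above the bench); axes as the manifold's.
- valve_grip (a point): Grip point on the lever of the valve to set, 60 mm from its axis, mid-height of the black sleeve (52 mm long, 14 wide, 18 tall, its end 85 mm from the axis; free space below). Its -x axis points outwards along the lever, y across the lever, z up; turns with the lever.
- valve (a joint): Opening of the valve to set, rad: 0 closed (lever square to the pipe, along the manifold's -x), growing clockwise seen from above, towards the gauge; 1.571 fully open (lever along the pipe). Stays where it is left (friction 0.12 N m). Starts between 0 and 0.2.
- spare_valve (a joint): Opening of the other valve, same lever and directions, its axis 90 mm away from the gauge side (manifold y = -90 mm). Stays as it is (0).
- microscope: Microscope, bystander, fixed: base 200 x 140 mm, about 400 mm tall to its slanted eyepiece, which leans to -x. Origin under the base's centre, z up.
- wash_bottle: White bottle, 56 mm wide, 165 mm tall, loose, beside the console. Origin: centre of its underside, z up.
- jar: Amber jar with black lid, a plain cylinder 42 mm wide, 130 mm tall, loose, about 0.16 kg, standing in front of the pipe between the lever and the gauge, where the lever must go. Origin: centre of its underside, z up.
- slide_box: Wooden slide box 77 x 97 x 36 mm, loose, beyond the other valve. Origin: centre of its underside, z up.
Things that resemble listed ones, but are neither listed nor needed, are in the scene too. There is more than one size of the jar; the job needs the larger.

How it is judged:
By the outcome, as a careful person would: the job done as asked, in the order asked, and still so for the second after the job is handed in, with the robot touching nothing.
It also fails if it takes over 72 s, if anything falls off the work surface, if the arm or the gripper's body presses on something with over 40 N, if the wrist force passes 120 N, or if a joint passes its speed limit or range.

### The arm

A 6-joint arm with a two-finger parallel gripper is mounted at the origin on the work surface. World frame = base frame: x ahead of the robot, y to its left, z up, the work surface at z = 0. Lengths are in m, angles in rad, forces in N, time in s.
With the tool pointing down it reaches from about 0.25 to 0.8 m from the base axis. Payload 8.5 kg.
Tool frame: the origin (TCP) lies on the centre line of the jaws, within the pads' length; the fingertips stand tips_ahead ahead of it and the grasp point (between the pads) lies 8 mm behind it (tips_ahead is the distance from the TCP to the fingertips, in m); z points along the fingers, y is the line along which they close (so a half turn about z gives the same grasp; the last joint's range is limited). The gripper opens to 85 mm and grips with 20 to 120 N. Pads are 22 mm wide; open, the fingers measure 114 mm over their backs; the gripper's body (76 mm by 85 mm) begins 54 mm behind the grasp point. The pads swing forward as they close: fully open they stand 13 mm farther back than shut.
Start: joints at [1.159, 0.238, -0.013, 1.319, 0, 1.571], TCP at [0.21, 0.481, 0.242] pointing down, gripper open.
Joint ranges: [-2.66, 2.66], [-1.03, 1.9], [-1.14, 1.46], [-1.82, 2.27], [-1.45, 1.34], [-3.14, 3.14]. Speed limits (rad/s): [2.22, 2.22, 2.79, 3.14, 3.14, 3.14].

### API

Orientations are given as a unit quaternion [w, x, y, z].
In Python, from rig import move_to, servo_line, move_j, command_gripper, hold, ik, snapshot, get_calibration, Unreachable, finish_job, cut_out, mark_of, get_clock, get_qpos, get_qd, get_joint_torque, get_ee_pos, get_eef_rot, get_force, get_wrist_torque, get_width, get_finger_force, tips_ahead gives the robot as it stands. Calls block until the motion is done:
- move_to(position, orientation): joint-space move of the TCP to a pose.
- servo_line(position, attitude=None, velocity=0.15): straight line of the TCP; attitude=None keeps the orientation; velocity is the mean speed in m/s.
- move_j(angles): joint-space move.
- command_gripper(opening): finger opening in m; the grip force is fixed at half the most; returns when the fingers have stopped.
- hold(seconds).
- ik(position, orientation): joint angles nearest the present ones, or None.
- snapshot(name): name is "side" or "top" or "wrist"; returns the picture (384x512x3 uint8, blue, green, red); there is no depth.
- get_calibration(name): a dict with "fx", "fy", "cx", "cy" (pixels), "pose" (4x4, takes a point from camera to world coordinates). Camera axes: x right, y down, z forward; pixel columns grow to the right and rows downward; lengths in m; the calibration is good to about 2 mm. A picture is of the moment at which its call begins: read the wrist's pose just before it. get_calibration takes no time and is no camera call; for the wrist camera it gives the pose at the moment of the call.
A pose or a line that the arm cannot do raises Unreachable and nothing moves.
- finish_job(): hands the job in; it is judged then, once.
Trained networks look in the newest picture that a camera, given by its name, has taken for a name from the list of things; names that differ only in an ending like _2 or _b are one class to them, and where a whole thing is asked for, a point or a joint stands for the part that bears it (a point fixed in the world has none). Each returns a list of dicts, best first, with "score" (0 to 1); they miss things now and then, are a little off and sometimes report something else, mostly with a low value. They report only what shows in the picture. A call takes as long as a camera call. They do not tell look-alikes from the thing itself.
- cut_out(label, camera): "region" (384x512 bool, what is visible of it) and "extent" ([left, top, right, bottom] in pixels, round what is visible of it).
- mark_of(label, camera): "centre" ([column, row] in pixels: a listed point, or the origin of a listed thing).
Readings, each from a call of its own:
- get_clock(): time.
- get_qpos(): joint angles.
- get_qd(): joint speeds.
- get_joint_torque(): joint torques, N m.
- get_ee_pos(): TCP position.
- get_eef_rot(): TCP orientation.
- get_force(): force on the tool from outside, world axes, zero at the start.
- get_wrist_torque(): the same for the moment, N m.
- get_width(): finger opening in m.
- get_finger_force(): force on a finger pad.
Only numpy, scipy, OpenCV 4.12 (cv2) and the standard library are available. Lean on these libraries where they do the work, as an engineer would, in place of code of your own. Each camera call takes 0.05 s, during which the arm holds its last target. There are 200 camera calls.

## Working session

There is one attempt and no reset: what is moved stays moved. The work goes in short steps, each a Python script; the robot and the scene stay as the last script left them, time stands still between calls to the robot, and variables do not carry over. Pictures are saved under pics/ and viewed, at most 10 in all, crops included, and the job is handed in when it is done.

```bash
mkdir -p pics; ls
cat > h.py <<'E'
from rig import *
import numpy as np, cv2
from scipy.spatial.transform import Rotation as R
def shot(cam,name=None):
    im=snapshot(cam)
    if name: cv2.imwrite(f'pics/{name}.png',im)
    return im
def ray(cam,uv,c=None):
    c=c or get_calibration(cam); P=np.array(c['pose'])
    d=P[:3,:3]@np.array([(uv[0]-c['cx'])/c['fx'],(uv[1]-c['cy'])/c['fy'],1]); return P[:3,3],d/np.linalg.norm(d)
def at_z(cam,uv,z,c=None):
    o,d=ray(cam,uv,c); return o+d*(z-o[2])/d[2]
def tri(rays):
    A=0;b=0
    for o,d in rays:
        M=np.eye(3)-np.outer(d,d); A=A+M; b=b+M@o
    p=np.linalg.solve(A,b); return p,[np.linalg.norm((np.eye(3)-np.outer(d,d))@(p-o)) for o,d in rays]
def proj(cam,p,c=None):
    c=c or get_calibration(cam); q=np.linalg.inv(np.array(c['pose']))@np.append(p,1)
    return np.array([c['fx']*q[0]/q[2]+c['cx'],c['fy']*q[1]/q[2]+c['cy']])
def quat(z,y):
    z=np.array(z,float);z/=np.linalg.norm(z);y=np.array(y,float);y-=z*(y@z);y/=np.linalg.norm(y)
    q=R.from_matrix(np.c_[np.cross(y,z),y,z]).as_quat(); return [float(v) for v in (q[3],q[0],q[1],q[2])]
E
python3 - <<'E'
from h import *
a=shot('side','side0');b=shot('top','top0')
print(tips_ahead, get_eef_rot())
for n in 'console hood selector_grip manifold valve_axis valve_grip microscope wash_bottle jar slide_box'.split():
    for c in ('side','top'):
        print(n,c,[(np.round(m['centre']).astype(int).tolist(),round(m['score'],2)) for m in mark_of(n,c)[:4]])
for c in ('side','top'):
    print(c,np.round(get_calibration(c)['pose'],3).tolist(),get_calibration(c)['fx'])
E
```

```text
pics
0.011 [-1.15997267e-04  2.04466487e-01  9.78873363e-01 -6.16996919e-04]
console side [([192, 187], 0.66), ([186, 138], 0.66), ([189, 163], 0.62)]
console top [([165, 215], 0.88)]
hood side [([185, 135], 0.71)]
hood top [([156, 216], 0.96)]
selector_grip side [([176, 159], 0.75)]
selector_grip top [([157, 224], 0.7)]
manifold side [([286, 304], 0.89), ([288, 282], 0.62)]
manifold top [([323, 207], 0.98), ([156, 214], 0.31)]
valve_axis side [([287, 282], 0.91)]
valve_axis top [([327, 206], 0.92)]
valve_grip side [([264, 282], 0.65), ([192, 189], 0.31)]
valve_grip top [([324, 225], 0.64)]
microscope side [([291, 200], 0.9), ([192, 187], 0.4), ([266, 284], 0.25)]
microscope top [([237, 148], 0.81)]
wash_bottle side [([189, 163], 0.53)]
wash_bottle top [([136, 203], 0.54)]
jar side [([254, 289], 0.83), ([237, 315], 0.49)]
jar top [([302, 222], 0.41), ([317, 246], 0.4)]
slide_box side [([310, 371], 0.74)]
slide_box top [([377, 221], 0.93)]
side [[0.847, -0.37, 0.382, 0.095], [-0.531, -0.579, 0.618, -0.845], [-0.007, -0.726, -0.687, 1.078], [0.0, 0.0, 0.0, 1.0]] 446.6418705086893
top [[-0.029, -0.997, 0.066, 0.473], [-1.0, 0.03, 0.002, -0.013], [-0.004, -0.066, -0.998, 1.801], [0.0, 0.0, 0.0, 1.0]] 488.8016794484394
```

Run:
```python
from h import *
a=cv2.imread('pics/side0.png');b=cv2.imread('pics/top0.png')
o=np.hstack([cv2.resize(a[100:384,100:360],None,fx=1.53,fy=1.53),cv2.resize(b[120:270,100:420][:, :],(400,188)) if 0 else cv2.resize(b[110:290,110:400],(400,248)).repeat(1,0) if 0 else np.zeros((1,1,3),np.uint8)]) if 0 else None
cv2.imwrite('pics/v1.png',cv2.resize(a,(800,600),interpolation=2)); cv2.imwrite('pics/v2.png',cv2.resize(b[110:290,110:400],(800,497),interpolation=2))
```

```text
(no output)
```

View pics/v1.png

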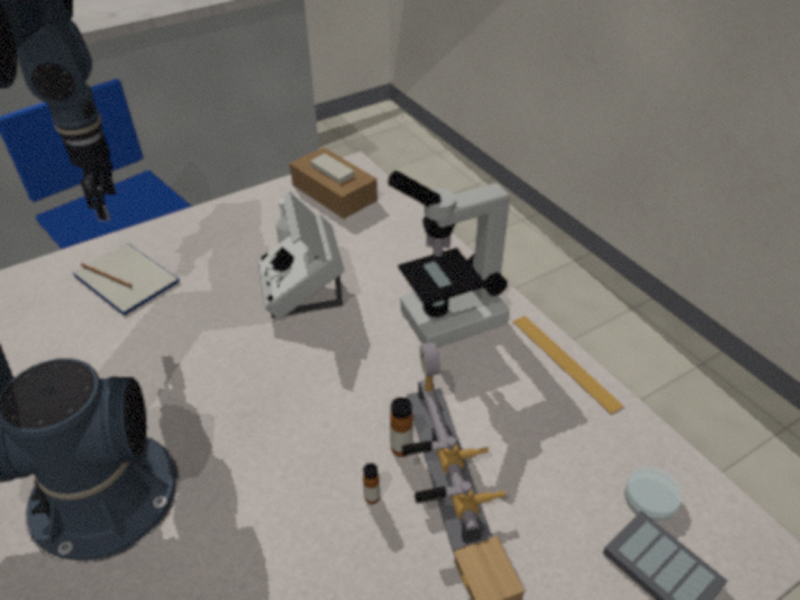

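View pics/v2.png

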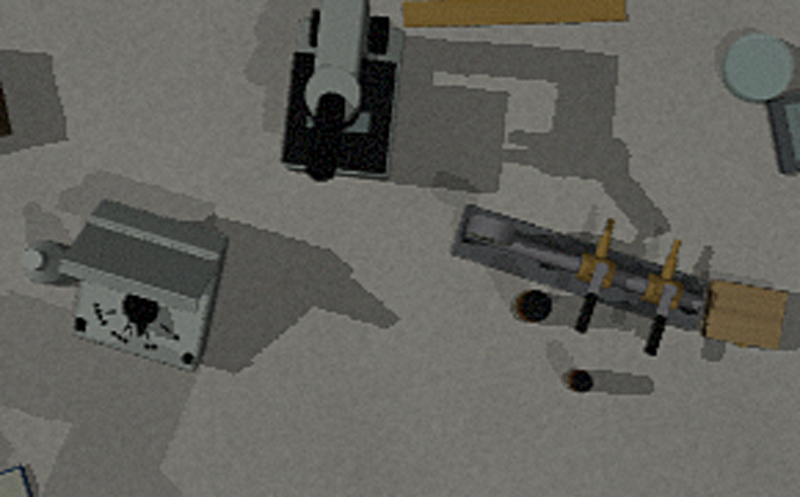

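The side view shows the console at (192,170), with the large jar at (257,273) by the gauge and a small look-alike jar at (237,309). In the top view the large jar is at (302,222) and the small one at (320,248). The large one by the gauge, between lever and gauge, fits the description.

Run:
```python
from h import *
S=lambda u:ray('side',u); T=lambda u:ray('top',u)
for n,s,t in [('selector',(176,159),(157,224)),('hood',(185,135),(156,216)),('vaxis',(287,282),(327,206)),('vgrip',(264,282),(324,225))]:
    p,e=tri([S(s),T(t)]); print(n,p.round(3),np.round(e,4))
print('jar lid',at_z('top',(303,220.5),.13),at_z('side',(257,258),.13))
v=lambda x,y:(110+x*290/800,110+y*180/497)
print('gauge',at_z('top',v(490,225),.165))
print('slide', at_z('top',(377,221),.0),'console',at_z('top',(165,215),0))
print('panel low',at_z('top',v(75,335),.06),at_z('top',v(195,368),.06))
print('levers',[at_z('top',v(*q),.09).round(3) for q in [(583,328),(600,270),(652,350),(664,288)]])
# wrist cam in tool
c=get_calibration('wrist');w,x,y,z=get_eef_rot();M=np.eye(4);M[:3,:3]=R.from_quat([x,y,z,w]).as_matrix();M[:3,3]=get_ee_pos()
print((np.linalg.inv(M)@np.array(c['pose'])).round(3),c['fx'],c['cx'],c['cy'])
```

```text
selector [0.49  0.301 0.132] [0.0021 0.0021]
hood [0.521 0.283 0.229] [0.0042 0.0042]
vaxis [ 0.536 -0.288  0.09 ] [0.0016 0.0016]
vgrip [ 0.472 -0.271  0.119] [0.0001 0.0001]
jar lid [ 0.48927303 -0.19826149  0.13      ] [ 0.49394334 -0.20238143  0.13      ]
gauge [ 0.58755878 -0.14645669  0.165     ]
slide [ 0.4806754  -0.48425701  0.        ] console [0.52567902 0.29455402 0.        ]
panel low [0.46885481 0.38425985 0.06      ] [0.42204406 0.23047137 0.06      ]
levers [array([ 0.459, -0.266,  0.09 ]), array([ 0.532, -0.29 ,  0.09 ]), array([ 0.429, -0.352,  0.09 ]), array([ 0.506, -0.37 ,  0.09 ])]
[[ 0.    -0.949 -0.317  0.08 ]
 [ 1.    -0.     0.     0.002]
 [-0.    -0.317  0.949 -0.132]
 [ 0.     0.     0.     1.   ]] 274.76032741301583 254.38710877266328 191.71768745511332
```

```bash
cat >> h.py <<'E'
YC=-0.297; xc=np.array([np.cos(YC),np.sin(YC),0]); A35=np.deg2rad(35)
nrm=-np.sin(A35)*xc+np.array([0,0,np.cos(A35)]); down=-np.cos(A35)*xc-np.array([0,0,np.sin(A35)])
left=np.cross(down,nrm); left=left if left[1]>0 else -left
def ptr(th): return np.cos(th)*down+np.sin(th)*left
def qsel(th,s=1): # tool z=-n, tool x = s*pointer
    return quat(-nrm,np.cross(-nrm,s*ptr(th)))
E
python3 - <<'E'
from h import *
s=np.array([.49,.301,.132])
for sg in (1,-1):
    for th in (-1.2,-1.05,-.35,0,.35,.45):
        for b in (0,.12): 
            j=ik(list(s+b*nrm),qsel(th,sg)); print(sg,th,b,None if j is None else np.round(j,2))
j=ik(list(s+.13*nrm),qsel(0,1))
if j is not None:
    move_to(list(s+.13*nrm),qsel(0,1)); 
    c=get_calibration('wrist'); im=shot('wrist','w0')
    for n in ('selector_grip','hood'): print([(np.round(m['centre'],1),round(m['score'],2)) for m in mark_of(n,'wrist')])
    print(proj('wrist',s,c), get_clock(), get_qpos())
E
```

```text
1 -1.2 0 [ 0.82  0.22 -0.51  0.54 -0.54 -0.17]
1 -1.2 0.12 [ 0.96  0.1  -0.36  0.89 -0.58 -0.01]
1 -1.05 0 [ 0.82  0.22 -0.51  0.54 -0.54 -0.02]
1 -1.05 0.12 [ 0.96  0.1  -0.36  0.89 -0.58  0.14]
1 -0.35 0 [ 0.82  0.22 -0.51  0.54 -0.54  0.68]
1 -0.35 0.12 [ 0.96  0.1  -0.36  0.89 -0.58  0.84]
1 0 0 [ 0.82  0.22 -0.51  0.54 -0.54  1.03]
1 0 0.12 [ 0.96  0.1  -0.36  0.89 -0.58  1.19]
1 0.35 0 [ 0.82  0.22 -0.51  0.54 -0.54  1.38]
1 0.35 0.12 [ 0.96  0.1  -0.36  0.89 -0.58  1.54]
1 0.45 0 [ 0.82  0.22 -0.51  0.54 -0.54  1.48]
1 0.45 0.12 [ 0.96  0.1  -0.36  0.89 -0.58  1.64]
-1 -1.2 0 [ 0.82  0.22 -0.51  0.54 -0.54  2.97]
-1 -1.2 0.12 [ 0.96  0.1  -0.36  0.89 -0.58  3.13]
-1 -1.05 0 [ 0.82  0.22 -0.51  0.54 -0.54  3.12]
-1 -1.05 0.12 [ 0.96  0.1  -0.36  0.89 -0.58 -3.  ]
-1 -0.35 0 [ 0.82  0.22 -0.51  0.54 -0.54 -2.46]
-1 -0.35 0.12 [ 0.96  0.1  -0.36  0.89 -0.58 -2.3 ]
-1 0 0 [ 0.82  0.22 -0.51  0.54 -0.54 -2.11]
-1 0 0.12 [ 0.96  0.1  -0.36  0.89 -0.58 -1.95]
-1 0.35 0 [ 0.82  0.22 -0.51  0.54 -0.54 -1.76]
-1 0.35 0.12 [ 0.96  0.1  -0.36  0.89 -0.58 -1.6 ]
-1 0.45 0 [ 0.82  0.22 -0.51  0.54 -0.54 -1.66]
-1 0.45 0.12 [ 0.96  0.1  -0.36  0.89 -0.58 -1.5 ]
[(array([252.5, 174.6]), 0.94)]
[(array([251.2, 284.7]), 0.71)]
[251.59822939 185.58434197] 2.2583 [ 0.96870777  0.09732676 -0.34771782  0.91767808 -0.57795953  1.20305729]
```

Run:
```python
from h import *
a=cv2.imread('pics/w0.png'); cv2.imwrite('pics/w0b.png',cv2.resize(a,(800,600),interpolation=2))
c=get_calibration('wrist')
ps=[ray('side',(176,159)),ray('top',(157,224)),ray('wrist',(252.5,174.6),c)]
print(tri(ps))
```

```text
(array([0.48949072, 0.30370383, 0.12424359]), [np.float64(0.004597907246480152), np.float64(0.0034943673976564056), np.float64(0.0044020029141530375)])
```

View pics/w0b.png

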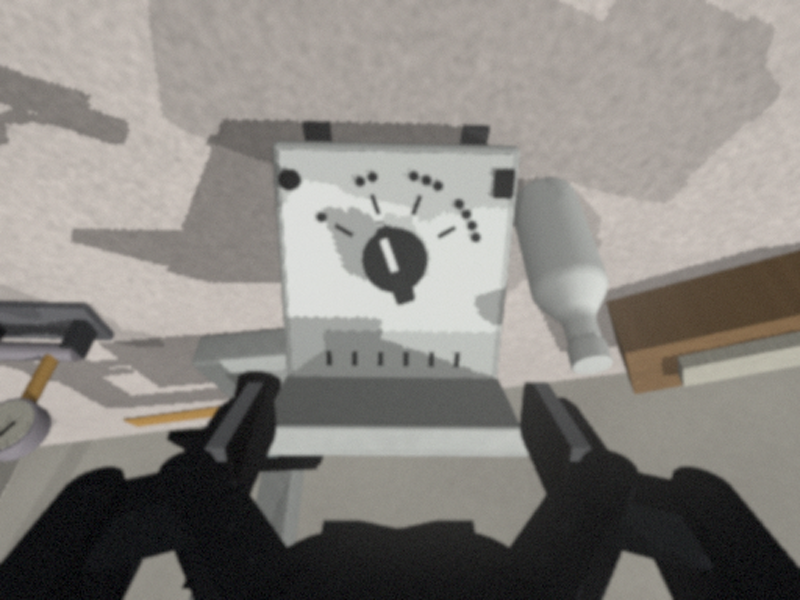

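The wrist view shows the pointer at two dots (395,250 of 800x600), with the three-dot mark at (425,180). So I need about +0.7 rad clockwise. I'll close in and re-measure on the way.

Run:
```python
from h import *
s=np.array([.4895,.3037,.1243])
c0=get_calibration('wrist'); r0=ray('wrist',(252.5,174.6),c0)
command_gripper(0.055)
move_to(list(s+.07*nrm),qsel(-.349))
c=get_calibration('wrist'); im=shot('wrist','w1')
m=mark_of('selector_grip','wrist'); print([(np.round(k['centre'],1),round(k['score'],2)) for k in m],proj('wrist',s,c))
r1=ray('wrist',m[0]['centre'],c)
print(tri([r0,r1]), tri([ray('side',(176,159)),ray('top',(157,224)),r0,r1,r1]), get_clock())
cv2.imwrite('pics/w1b.png',cv2.resize(im,(800,600),interpolation=2))
```

```text
[(array([254.2, 201.5]), 0.58)] [252.86520028 207.13571896]
(array([0.48342971, 0.30436402, 0.12341023]), [np.float64(0.00037094740634513825), np.float64(0.0003709474063451886)]) (array([0.48918435, 0.30409911, 0.12152324]), [np.float64(0.006543532967398927), np.float64(0.0036799875564106103), np.float64(0.00248017802228708), np.float64(0.002104116077029789), np.float64(0.002104116077029789)]) 3.2583
```

View pics/w1b.png

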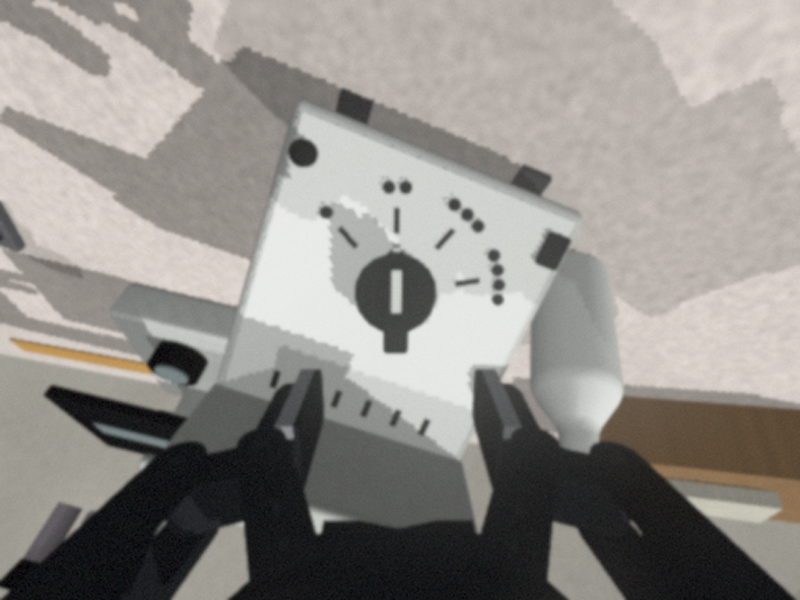

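Run:
```python
from h import *
c=get_calibration('wrist'); P=np.linalg.inv(np.array(c['pose']))
for s in ([.4895,.3037,.1243],[.4834,.3044,.1234],[.489,.3037,.1215]):
    s=np.array(s); f=s-.022*nrm
    print(s,proj('wrist',f,c).round(1),'depth',(P@np.append(f,1))[2].round(3),'tail',proj('wrist',s+.006*nrm-.023*ptr(-.349),c).round(1),'grip',proj('wrist',s,c).round(1))
print('want foot',(252.8,187.5),'depth .258, tail',(395/1.5625,352/1.5625),'grip 254,201.5')
im=cv2.imread('pics/w1.png'); g=cut_out('selector_grip','wrist'); print([(np.round(k['extent'],1),round(k['score'],2)) for k in g])
```

```text
[0.4895 0.3037 0.1243] [252.1 196.3] depth 0.237 tail [252.1 235.4] grip [251.9 205.6]
[0.4834 0.3044 0.1234] [253.  191.3] depth 0.233 tail [253.  230.7] grip [252.9 200.3]
[0.489  0.3037 0.1215] [252.7 193.5] depth 0.239 tail [252.7 232.1] grip [252.6 202.4]
want foot (252.8, 187.5) depth .258, tail (252.8, 225.28) grip 254,201.5
[(array([227.2, 158.1, 278.6, 229. ]), 0.89)]
```

```bash
cat > fit.py <<'E'
from h import *
from scipy.optimize import least_squares
c1=get_calibration('wrist')
w,x,y,z=get_eef_rot();M=np.eye(4);M[:3,:3]=R.from_quat([x,y,z,w]).as_matrix();M[:3,3]=get_ee_pos()
T=np.linalg.inv(M)@np.array(c1['pose'])
s0=np.array([.49,.301,.132]);q=qsel(0);M0=np.eye(4);M0[:3,:3]=R.from_quat([q[1],q[2],q[3],q[0]]).as_matrix();M0[:3,3]=s0+.13*nrm
c0=dict(c1);c0['pose']=M0@T
k=1.5625
def frame(yaw):
    xx=np.array([np.cos(yaw),np.sin(yaw),0]);n=-np.sin(A35)*xx+np.array([0,0,np.cos(A35)]);d=-np.cos(A35)*xx-np.array([0,0,np.sin(A35)]);l=np.array([-np.sin(yaw),np.cos(yaw),0]);return n,d,l
def res(v):
    s=v[:3];n,d,l=frame(v[3]);L=v[4];p=s-.03*n;r=[]
    for c,a,b,ft,w in ((c0,(275,147),(520,150),(395,260),65),(c1,(300,103),(581,213),(395,293),80)):
        r+=[*(proj('',p+L*d-.085*l,c)-np.array(a)/k),*(proj('',p+L*d+.085*l,c)-np.array(b)/k)]
        f=s-.022*n; r+=[*(proj('',f,c)-np.array(ft)/k)]
        dep=(np.linalg.inv(c['pose'])@np.append(f,1))[2]; r+=[.048*c['fx']/dep-w/k]
    pt=np.cos(-.349)*d+np.sin(-.349)*l
    r+=[*(proj('',s+.006*n-.023*pt,c1)-np.array((395,353))/k)]
    return np.array(r)
o=least_squares(res,[.49,.303,.124,YC,.105],loss='soft_l1')
print(o.x.round(4));print(res(o.x).round(1))
E
python3 fit.py
```

```text
[ 0.4986  0.3009  0.108  -0.3038  0.0796]
[ 0.7 -1.2  1.2 -2.2  2.3  0.6  0.3 -2.5  0.3 -0.8  0.8 -0.2  0.4  0.5
 -0.3 -2.5]
```

Run:
```python
from h import *
s=np.array([.490,.3025,.120]); rs=[];ims=[]
for sg in (1,-1):
    a=sg*.6
    v=np.cos(a)*nrm+np.sin(a)*left
    q=quat(-v,np.cross(-v,down))
    p=s+.15*v
    if ik(list(p),q) is None: print('no',sg); continue
    move_to(list(p),q)
    c=get_calibration('wrist'); im=shot('wrist'); m=mark_of('selector_grip','wrist'); g=cut_out('selector_grip','wrist')
    print([(np.round(k['centre'],1),round(k['score'],2)) for k in m],[np.round(k['extent'],1) for k in g],proj('wrist',s,c).round(1),get_clock())
    if m: rs.append(ray('wrist',m[0]['centre'],c))
    u=proj('wrist',s,c).astype(int); ims.append(cv2.resize(im[max(0,u[1]-75):u[1]+75,u[0]-66:u[0]+67],(400,450),interpolation=2)[:440])
print(tri(rs))
cv2.imwrite('pics/w2.png',np.hstack(ims))
```

```text
[(array([253.7, 178.1]), 0.69), (array([106. , 178.5]), 0.52), (array([101.1, 159.4]), 0.22)] [array([244.9, 148.6, 286.2, 199. ]), array([168.3,  87.3, 364.5, 315.4])] [252.3 179.5] 4.5333
[(array([253.6, 176.7]), 0.66)] [array([218.5, 148.7, 263.4, 198.5])] [252.5 179.1] 6.2667
(array([0.48905681, 0.30453702, 0.11862633]), [np.float64(0.0002983512348711562), np.float64(0.00029835123487122824)])
```

View pics/w2.png

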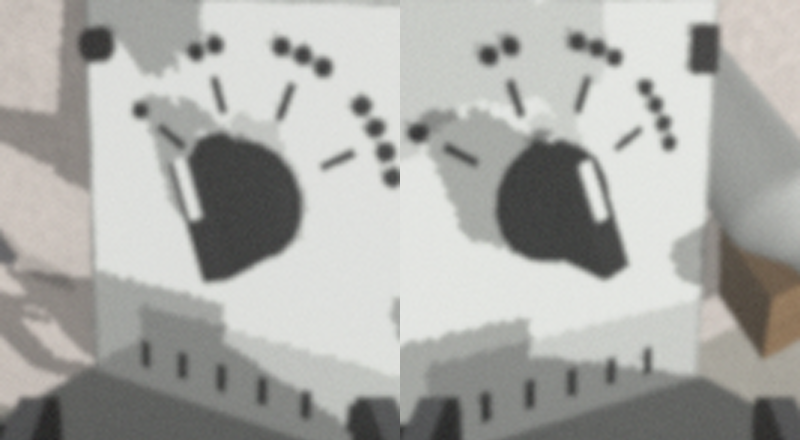

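Both oblique views triangulate the grip to (0.489, 0.3045, 0.119), with the pointer at two dots. Now I'll grasp and turn it.

Run:
```python
from h import *
s=np.array([.489,.3043,.1190])
move_to(list(s+.06*nrm),qsel(-.349)); command_gripper(0.045)
f0=np.array(get_force())
for b in (.03,.012,.003,-.005):
    servo_line(list(s+b*nrm),velocity=.06); f=np.array(get_force())-f0; print(b,f.round(1),(f@nrm).round(1))
    if f@nrm>6: print('contact'); break
command_gripper(0.0); print(get_width(),get_finger_force(),(np.array(get_force())-f0).round(1),np.array(get_wrist_torque()).round(2))
if .009<get_width()<.018:
    p=list(get_ee_pos())
    for th in np.arange(-.25,.37,.1):
        move_to(p,qsel(min(th,.36)))
    move_to(p,qsel(.36))
    print((np.array(get_force())-f0).round(1),np.array(get_wrist_torque()).round(2))
    command_gripper(.045); hold(.2)
    servo_line(list(s+.09*nrm),velocity=.15)
    im=shot('wrist','w3'); cv2.imwrite('pics/w3b.png',im[60:300,100:420])
print(get_clock())
```

```text
0.03 [-0.3  0.5  0.4] 0.6
0.012 [-0.2  0.4  1.1] 1.1
0.003 [0.3 0.4 0.1] -0.0
-0.005 [0.3 0.3 0.9] 0.6
0.011801146835817324 59.07901167869568 [ -5.4 -12.8  14.9] [-2.54 -0.12 -1.66]
[ -6.6 -10.5  10.2] [-2.09  0.34 -1.47]
12.775
```

View pics/w3b.png

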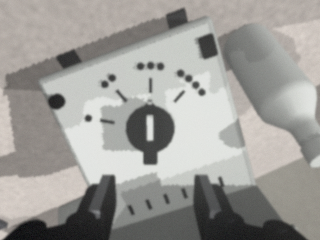

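The picture confirms the pointer at the three-dot tick (150,85). Next is a closer look at the valve and jar.

Run:
```python
from h import *
ym=-.33; X=np.array([np.cos(ym),np.sin(ym),0]); 
q=quat([0,0,-1],np.cross([0,0,-1],-X))
move_to([.36,.12,.30],q)
command_gripper(.085)
p=[.48,-.23,.30]
print(ik(p,q)); move_to(p,q)
c=get_calibration('wrist'); im=shot('wrist','w4'); cv2.imwrite('pics/w4b.png',cv2.resize(im,(800,600),interpolation=2))
for n in ('valve_axis','valve_grip','jar','manifold','slide_box'): print(n,[(np.round(k['centre'],1).tolist(),round(k['score'],2)) for k in mark_of(n,'wrist')])
for n in ('jar',): print(n,[(np.round(k['extent'],1).tolist(),round(k['score'],2)) for k in cut_out(n,'wrist')])
import json; json.dump({k:np.array(v).tolist() for k,v in c.items()},open('c4.json','w'))
print(get_clock())
```

```text
[-0.44684247  0.23920454  0.13435676  1.46594854  0.         -0.11684247]
valve_axis [([225.3, 216.5], 0.86), ([270.1, 156.3], 0.19)]
valve_grip [([226.8, 176.5], 0.82), ([107.4, 198.2], 0.51)]
jar [([275.4, 155.5], 0.68), ([216.0, 107.2], 0.58)]
manifold [([230.3, 196.1], 0.59)]
slide_box [([108.1, 198.4], 0.56)]
jar [([258.7, 142.0, 295.4, 190.8], 0.82), ([196.1, 96.5, 223.8, 118.3], 0.76)]
15.9333
```

View pics/w4b.png

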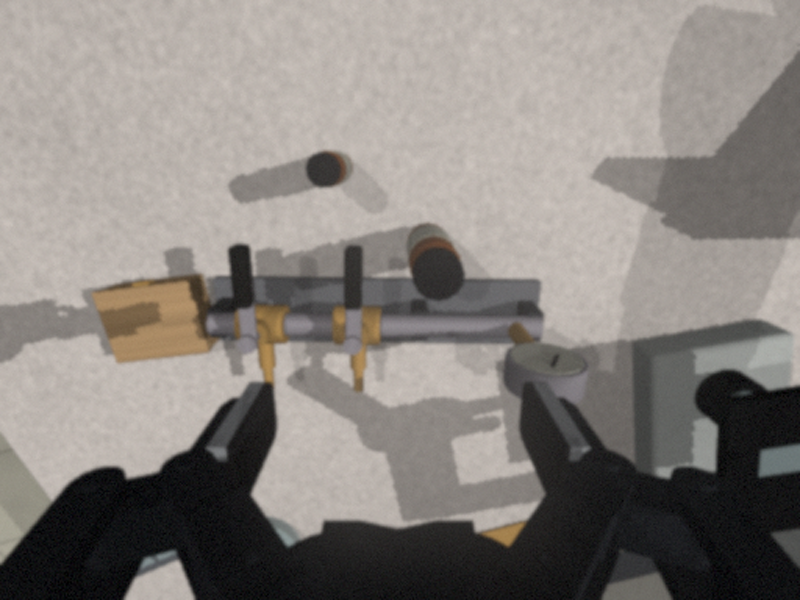

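The view shows the large jar's lid at (437,271) and the small jar's at (326,168). The lever to set runs from (354,247) to about (356,340), and the gauge is at (545,365).

Run:
```python
from h import *
import json
c=json.load(open('c4.json')); k=1.5625
Z=lambda u,z:at_z('',(u[0]/k,u[1]/k),z,c).round(4)
print('lid',Z((437,271),.13),'base',at_z('',(275.4,155.5),0,c).round(4))
ax=at_z('',(225.3,216.5),.091,c); gr=at_z('',(226.8,176.5),.091,c); print('axis',ax,'grip',gr,np.linalg.norm(ax-gr),tri([ray('',(225.3,216.5),c),ray('top',(327,206)),ray('side',(287,282))]))
for n,a,b in (('lev',(354,247),(355,300)),('spare',(240,245),(242,300))):
    A=Z(a,.1);B=Z(b,.1); d=A-B; print(n,A,B,np.arctan2(d[1],d[0])-np.pi)
# base plate edges z~0.01: front edge; back edge visible
A,B=Z((212,277),.01),Z((540,280),.01); d=B-A; print('plate',A,B,np.linalg.norm(d),'yaw',np.arctan2(d[1],d[0])-np.pi/2)
A,B=Z((215,325),.06),Z((540,325),.06); d=B-A; print('pipe yaw',A,B,np.arctan2(d[1],d[0])-np.pi/2)
```

```text
lid [ 0.4887 -0.1995  0.13  ] base [ 0.4946 -0.1964  0.    ]
axis [ 0.53303014 -0.28634143  0.091     ] grip [ 0.48143725 -0.2646989   0.091     ] 0.055948413459291454 (array([ 0.53582593, -0.28735471,  0.08870031]), [np.float64(0.001826405449445162), np.float64(0.002422327452080285), np.float64(0.0011567983995578008)])
lev [ 0.4575 -0.2551  0.1   ] [ 0.4987 -0.2698  0.1   ] -0.34271639006902843
spare [ 0.4272 -0.3388  0.1   ] [ 0.4689 -0.3569  0.1   ] -0.4095133593889262
plate [ 0.454  -0.4173  0.01  ] [ 0.5652 -0.1021  0.01  ] 0.33424015318330624 yaw -0.3391598475934332
pipe yaw [ 0.4908 -0.41    0.06  ] [ 0.5888 -0.1236  0.06  ] -0.3296902120467129
```

```bash
cat >> h.py <<'E'
YM=-.337
def qdown(a): # tool down, tool x along world angle a
    return quat([0,0,-1],np.cross([0,0,-1],[np.cos(a),np.sin(a),0]))
E
python3 - <<'E'
from h import *
q=qdown(np.pi+YM); j=[.4905,-.1985]
move_to(j+[.19],q); command_gripper(.062); servo_line(j+[.113],velocity=.1)
f0=np.array(get_force()); command_gripper(0.0); print(get_width(),get_finger_force())
if get_width()>.035:
    servo_line(j+[.27],velocity=.15); print(get_width(),(np.array(get_force())-f0).round(1))
    t=[.38,-.04]
    move_to(t+[.27],q); servo_line(t+[.125],velocity=.15); servo_line(t+[.114],velocity=.04)
    print((np.array(get_force())-f0).round(1))
    command_gripper(.062); servo_line(t+[.22],velocity=.15)
shot('side','s5'); g=cut_out('jar','side'); print([(np.round(k['extent']).tolist(),round(k['score'],2)) for k in g],proj('side',[.38,-.04,0]),proj('side',[.38,-.04,.13]),get_clock())
E
```

```text
0.03687010163062977 59.39824872650206
0.036662588145381654 [ 0.5  0.3 -2.3]
[ 1.9 -0.  -0.7]
[([228.0, 294.0, 244.0, 325.0], 0.68), ([186.0, 235.0, 204.0, 270.0], 0.65)] [196.56269013 265.29721929] [192.01294105 236.72802341] 22.95
```

Jar stands upright at (195,252) in the side view, matching the intended spot. Now the valve.

Run:
```python
from h import *
A=np.array([.535,-.2873,0])
def pose(th,z,r=.06):
    a=np.pi+YM-th; return list(A+[r*np.cos(a),r*np.sin(a),z]),qdown(a)
p,q=pose(.06,.2); move_to(p,q); command_gripper(.042)
p,q=pose(.06,.085); servo_line(p,velocity=.1); f0=np.array(get_force()); print(f0.round(1))
command_gripper(0); print(get_width(),get_finger_force(),(np.array(get_force())-f0).round(1))
if get_width()>.008:
    for th in np.append(np.arange(.14,.78,.08),np.pi/4):
        p,q=pose(th,.085); servo_line(p,q,velocity=.05)
    print((np.array(get_force())-f0).round(1),get_width())
    command_gripper(.042); p,q=pose(np.pi/4,.24); servo_line(p,velocity=.12)
p,q=pose(0,.30,.07); move_to(p,q)
im=shot('wrist','w6');c=get_calibration('wrist')
for n in ('valve_axis','valve_grip'):
    for k in mark_of(n,'wrist')[:2]: print(n,k['centre'],k['score'],at_z('',k['centre'],.091,c).round(4))
for cl in [.785]: print([proj('',pose(cl,z,r)[0],c).round(0) for z,r in((.1,.085),(.1,.033),(.1,0))])
print(get_clock()); cv2.imwrite('pics/w6b.png',cv2.resize(im[80:260,100:400],(800,480),interpolation=2))
```

```text
[-0.1 -0.5  0.7]
0.012896898457656156 58.572168946266174 [-3.9 -3.7  5.2]
[-1.3 -5.1  4.8] 0.013004138872889735
valve_axis [253.5, 219.4] 0.97 [ 0.5374 -0.287   0.091 ]
valve_grip [283.8, 189.2] 0.83 [ 0.5102 -0.2356  0.091 ]
[array([301., 176.]), array([271., 204.]), array([253., 221.])]
30.9833
```

View pics/w6b.png

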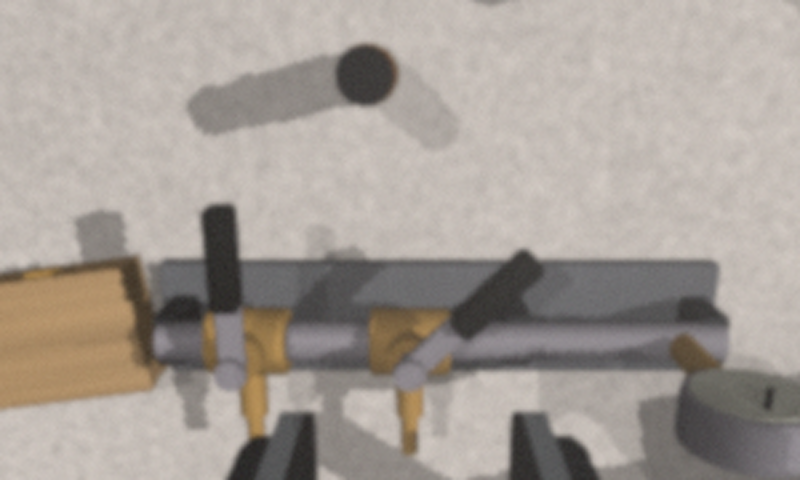

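The valve lever runs from (410,376) to (529,262), diagonal towards the gauge. The spare lever is unchanged. I'll check the angle numerically, then hand in.

Run:
```python
from h import *
c=get_calibration('wrist'); Z=lambda u,z:at_z('',(100+u[0]*.375,80+u[1]*.375),z,c)
d=Z((529,262),.1)-Z((410,376),.1); e=Z((716,262),.01)-Z((160,262),.01)
yaw=np.arctan2(e[1],e[0])-np.pi/2; th=np.degrees((np.pi+yaw-np.arctan2(d[1],d[0]))%(2*np.pi)); print(yaw,th,np.linalg.norm(d))
if abs(th-45)<4: print(finish_job(),get_clock())
```

```text
-0.33791357570151526 43.7133615880517 0.08074498629077342
the job is handed in; nothing more can be done
the job is handed in; nothing more can be done
```

The job is handed in: the selector is at three dots, the jar stands upright clear of the lever, and the valve was turned to 45° (43.7° as measured from the last picture), finished at about 31 s of the 72 s limit.

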